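# Index the bearing ring to the stop pin on a sprung twin shuttle

## Task

On the twin shuttle of the hardness-testing bench, push the slide that carries the steel ring all the way back to its far stop without ramming it, then let it go so that it springs back and is caught at mid position by its stop pin. Push only that slide, and do not touch or lift the ring or the square block; leave the other slide at home and disturb nothing else on the bench.

Things in the scene. Friction and masses are not known exactly. Their poses are not given: they have to be found in the camera images.
- shuttle: fixed twin shuttle: grey base plate (335 x 250 x 14 mm) with two slides side by side and a dark cross bridge over their far end (top 100 mm above the bench). Origin on the bench, between the slides; x = push direction (away from the robot, towards the bridge), y = left, z up. Plate: x -160 to +175 mm; bridge: x +70 to +100 mm. Origin 0.60 to 0.69 m ahead of the robot, yaw within 0.42 rad
- slide_left (a joint): travel (m) of the left slide (y = +58 mm of the shuttle frame): 0 = home, front (start); 0.035 = held by its stop pin at mid position; 0.070 = hard against its far stop. A spring returns it: about 3.5 N to start it, 7.5 N at the far stop, plus a damper, 5.5 N per 0.1 m/s; let go, it comes back at about 0.1 m/s. Pressing over 40 N is ramming
- push_left (a point): centre of the left slide's flat upright front face, the one to push: 90 mm wide, 18 to 58 mm above the bench (the base plate's top is at 14 mm), this point at 38 mm and at shuttle x = -171 mm when home. The point's x = push direction. Slide: a block 170 mm long, 26 mm clear of the other; its top, 58 mm up, is bare for 84 mm behind the face
- nest_left (a point): centre of the floor of the square nest on top of the left slide, 121 mm behind its front face, 58 mm above the bench; 60 x 60 mm inside, rim 6 mm high
- pin_left (a joint): drop (m) of the left slide's stop pin, a sprung upright 8 mm pin through the bridge: 0 = up, riding on the slide's tail; 0.012 = dropped. Once its slide is pushed well past 0.035 it drops by itself within about 0.1 s and then stops the returning slide at 0.035
- knob_left (a point): top centre of the dark round knob (20 mm across, 14 mm high) on the left stop pin: 129 mm above the bench with the pin up, 117 mm when dropped
- slide_right (a joint): travel (m) of the right slide (y = -58 mm of the shuttle frame): 0 = home, front (start); 0.035 = held by its stop pin at mid position; 0.070 = hard against its far stop. A spring returns it: about 3.5 N to start it, 7.5 N at the far stop, plus a damper, 5.5 N per 0.1 m/s; let go, it comes back at about 0.1 m/s. Pressing over 40 N is ramming
- push_right (a point): centre of the right slide's flat upright front face, the one to push: 90 mm wide, 18 to 58 mm above the bench (the base plate's top is at 14 mm), this point at 38 mm and at shuttle x = -171 mm when home. The point's x = push direction. Slide: a block 170 mm long, 26 mm clear of the other; its top, 58 mm up, is bare for 84 mm behind the face
- nest_right (a point): centre of the floor of the square nest on top of the right slide, 121 mm behind its front face, 58 mm above the bench; 60 x 60 mm inside, rim 6 mm high
- pin_right (a joint): drop (m) of the right slide's stop pin, a sprung upright 8 mm pin through the bridge: 0 = up, riding on the slide's tail; 0.012 = dropped. Once its slide is pushed well past 0.035 it drops by itself within about 0.1 s and then stops the returning slide at 0.035
- knob_right (a point): top centre of the dark round knob (20 mm across, 14 mm high) on the right stop pin: 129 mm above the bench with the pin up, 117 mm when dropped
- race: the ring: a loose plain steel bearing ring, 54 mm outside, 36 mm inside, 22 mm high, lying flat in the nest of one of the two slides (which one varies). Origin: centre of its underside
- block: the square block: a loose plain steel block 44 x 44 x 18 mm in the nest of the other slide. Origin: centre of its underside
- gauge: bystander, to be left alone: steel gauge pin, 16 mm thick, 30 mm high, standing loose on top of the bridge between the two knobs; origin at its foot
- bottle: bystander, to be left alone: white bottle 50 mm across, 110 mm high, standing left of the shuttle; origin under its centre
- loupe: bystander, to be left alone: black eye loupe 44 mm across, 42 mm high, right of the shuttle's front; origin under its centre
- driver: bystander, to be left alone: screwdriver 170 mm long lying right of the shuttle
- brush: bystander, to be left alone: brush 160 mm long lying left of the shuttle's front
- vee: bystander, to be left alone: dark steel vee block 50 x 40 x 34 mm, left of the shuttle, beyond the bottle; origin under its centre
Mind the look-alikes: they are no part of the job. What is shaped like the race but green or pink is not meant.

How it is judged:
By the outcome, as a careful person would: the job done as asked, in the order asked, and still so for the second after the job is handed in, with the robot touching nothing.
It also fails if it takes over 38 s, if anything falls off the work surface, if the arm or the gripper's body presses on something with over 40 N, if the wrist force passes 120 N, or if a joint passes its speed limit or range.

## Robot

A 6-joint arm with a two-finger parallel gripper is mounted at the origin on the work surface. World frame = base frame: x ahead of the robot, y to its left, z up, the work surface at z = 0. Lengths are in m, angles in degrees, forces in N, time in s.
With the tool pointing down it reaches from about 0.25 to 0.775 m from the base axis. Payload 8.9 kg.
Tool frame: the origin (TCP) lies on the centre line of the jaws, within the pads' length; the fingertips stand ctrl.tip_extent ahead of it and the grasp point (between the pads) lies 6 mm ahead of it (ctrl.tip_extent is the distance from the TCP to the fingertips, in m); z points along the fingers, y is the line along which they close (so a half turn about z gives the same grasp; the last joint's range is limited). The gripper opens to 85 mm and grips with 20 to 120 N. Pads are 22 mm wide; open, the fingers measure 114 mm over their backs; the gripper's body (76 mm by 85 mm) begins 54 mm behind the grasp point. The pads swing forward as they close: fully open they stand 13 mm farther back than shut.
Start: joints at [57.966, 16.656, -8.789, 64.555, 0, 82.019], TCP at [0.214, 0.479, 0.256] pointing down, gripper open.
Joint ranges: [-144.48, 144.48], [-52.06, 99.96], [-74.48, 78.29], [-112.23, 115.85], [-86.99, 84.42], [-180, 180]. Speed limits (degrees/s): [127.2, 127.2, 159.86, 180, 180, 180].

## Interface

Orientations are given as [roll, pitch, yaw] about the fixed x, y, z axes, in that order (R = Rz(yaw) Ry(pitch) Rx(roll)).
In Python, from plant import ctrl gives the robot as it stands.
- The arm moves only by the shell command python3 -m inch 'ROWS'. ROWS is JSON, a list of rows, each an object with "xyz": the shift along the tool's x, y, z in units of 0.075 m (1.0 is 0.075 m), a list of three; "spin": the turn about the tool's z in units of 45 degrees (1.0 is 45 degrees); "gripper": the opening, from -1 (shut) to 1 (fully open). In form: [{"xyz": [dx, dy, dz], "spin": spin, "gripper": gripper}, ...]. A call has 1 to 12 rows; each row shifts and turns the commanded pose from where the row before left it, along the tool's axes as they then stand; what a row does not reach is not made up. A row lasts 1/8 s, in which the tool goes at most 62.5 mm and 10.7 degrees, less where a joint would pass 70% of its speed; a pose out of reach is approached as far as the arm can. A call with a number of a shift or a turn outside -1 to 1 is refused whole. A call with a gripper value outside its range is refused whole. The fingers move at their own pace and stop on an object; the grip force is fixed at half the most. Time passes only in rows, so rows that do not move let the fingers close. It gives the time, the measured TCP pose, the force, the opening and the grip force at its end, in the units of the state.
- ctrl.read_state(): the state, without advancing time (a new reading comes with each control period).
- ctrl.grab_frame(name): name is "side" or "top"; returns a dict with "img" (480x640x3 uint8, red, green, blue), "fx", "fy", "cx", "cy" (pixels), "view" (4x4, takes a point from world to camera coordinates). Camera axes: x right, y down, z forward; pixel columns grow to the right and rows downward; lengths in m; the calibration is good to about 2 mm. A picture is of the moment at which its call begins. There is no depth.
- ctrl.close_job(): hands the job in; it is judged then, once.
The state is a dict: "time": time; "joints": joint angles; "dq": joint speeds; "effort": joint torques, N m; "position": TCP position; "ee_rot": TCP orientation; "ft_force": force on the tool from outside, world axes, zero at the start; "ft_torque": the same for the moment, N m; "opening": opening from 0.0 (shut) to 1.0 (fully open); "grip_force": force on a finger pad.
Only numpy, scipy, OpenCV 4.12 (cv2) and the standard library are available. Lean on these libraries where they do the work, as an engineer would, in place of code of your own. Each camera call takes 0.05 s, during which the arm holds its last target. There are 200 camera calls.

## Working session

There is one attempt and no reset: what is moved stays moved. The work goes in short steps, Python scripts to look and compute and a shell command to move; the robot and the scene stay as the last step left them, time stands still between calls to the robot, and variables do not carry over. Pictures are saved under pics/ and viewed, at most 10 in all, crops included, and the job is handed in when it is done.

```bash
ls; mkdir -p pics; python3 - <<'E'
from plant import ctrl
import cv2
s=ctrl.read_state();print(s,ctrl.tip_extent)
for n in("top","side"):
    f=ctrl.grab_frame(n);cv2.imwrite(f"pics/{n}0.png",f["img"][:,:,::-1]);print(n,f["fx"],f["fy"],f["cx"],f["cy"],f["view"].tolist())
E
```

```text
pics
{'time': 0.0, 'joints': array([ 5.79656578e+01,  1.66905991e+01, -8.83155878e+00,  6.45556091e+01,
        8.65747335e-04,  8.20188863e+01]), 'dq': array([ 0.06987048,  0.02974396,  0.05156526, -0.03475263, -0.02349735,
       -0.0185625 ]), 'effort': array([-3.03499846e-04, -5.37147617e+01,  3.31368005e+01,  1.61249237e-02,
       -5.59305749e-05,  4.73024909e-05]), 'position': array([0.2137494 , 0.47905959, 0.25571396]), 'ee_rot': array([-1.79923106e+02, -1.16550421e-02,  1.55946763e+02]), 'ft_force': array([-0.64834806, -0.10285894,  0.3050636 ]), 'ft_torque': array([-0.00956453,  0.00051986, -0.00939824]), 'grip_force': 0.0, 'opening': 1.0004976037772648} 0.025
top 604.3331621622893 604.3331621622893 309.6849969842308 240.0017025198908 [[0.02916459907740365, -0.9995610315557386, -0.005212519149323687, 0.021066216996003286], [-0.9982774268043731, -0.028860770908362043, -0.051080671837930296, 0.5933763186915408], [0.0509078117138577, 0.006693287518313052, -0.9986809273279948, 1.105749304124069], [0.0, 0.0, 0.0, 1.0]]
side 483.2662730658502 483.2662730658502 318.04620556175365 240.10547985786332 [[-0.9985453149366262, -0.051952680491090864, -0.014428201825064204, 0.5826844975079551], [-0.0170262509932194, 0.5577158240903601, -0.8298573168541243, 0.05758579846648145], [0.051160148506723964, -0.828404477624911, -0.5577890825892604, 0.9631184599777344], [0.0, 0.0, 0.0, 1.0]]
```

View pics/top0.png

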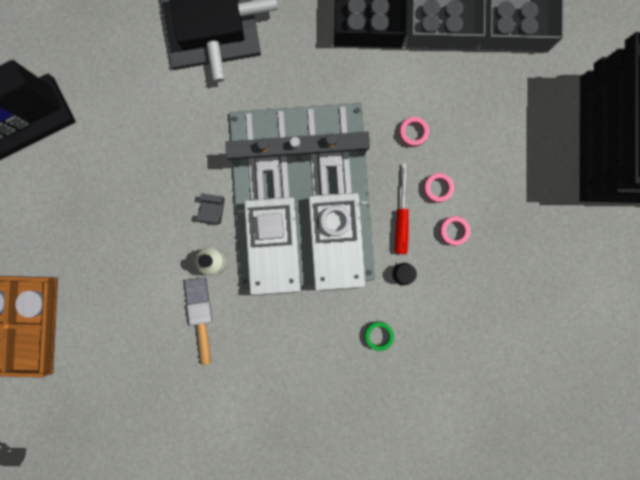

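View pics/side0.png

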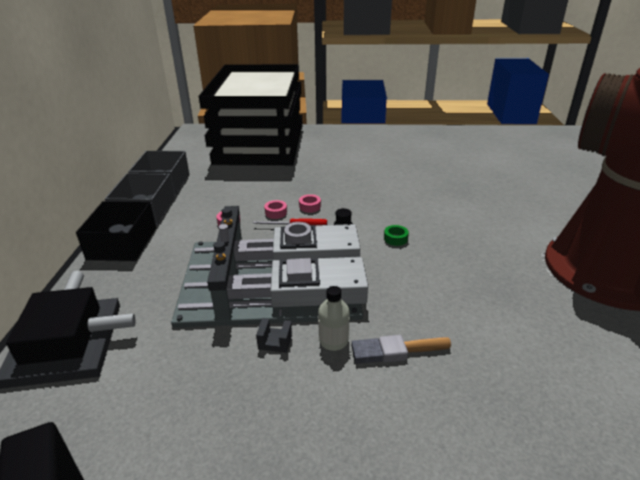

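The ring sits on the right slide: ring at (333,221), and that slide's front edge runs from about (315,290) to (365,287) in the top view.

```bash
cat >h.py <<'E'
import numpy as np,cv2
from plant import ctrl
def ray(f,u,v,z):
    V=np.array(f["view"]);R,t=V[:3,:3],V[:3,3];o=-R.T@t
    d=R.T@np.array([(u-f["cx"])/f["fx"],(v-f["cy"])/f["fy"],1]);return o+d*(z-o[2])/d[2]
def slides(f):
    im=f["img"].astype(int);m=((im.min(2)>165)*255).astype(np.uint8);m[:190]=0;m[300:]=0;m[:,:240]=0;m[:,:][:,372:]=0
    m=cv2.morphologyEx(m,cv2.MORPH_OPEN,np.ones((3,3)))
    for c in cv2.findContours(m,cv2.RETR_EXTERNAL,cv2.CHAIN_APPROX_NONE)[0]:
        if cv2.contourArea(c)<800: continue
        r=cv2.minAreaRect(c);b=cv2.boxPoints(r);print(r)
        print(np.round([ray(f,*p,.058)[:2] for p in b],4).tolist())
E
python3 - <<'E'
from h import *
f=ctrl.grab_frame("top");slides(f)
cv2.imwrite("pics/c1.png",cv2.resize(f["img"][90:310,215:385,::-1],None,fx=3.5,fy=2.7,interpolation=cv2.INTER_CUBIC)) if 0 else cv2.imwrite("pics/c1.png",cv2.resize(f["img"][180:310,230:390,::-1],None,fx=4.5,fy=4.5,interpolation=cv2.INTER_CUBIC))
E
```

```text
((337.10406494140625, 238.45684814453125), (98.67716217041016, 49.44544982910156), 85.91438293457031)
[[0.6781, 0.0419], [0.687, -0.0462], [0.5116, -0.0631], [0.5028, 0.0243]]
((271.94915771484375, 240.73675537109375), (102.9714126586914, 48.89146423339844), 86.18592071533203)
[[0.6749, 0.158], [0.6832, 0.0708], [0.5001, 0.053], [0.4918, 0.1395]]
```

View pics/c1.png

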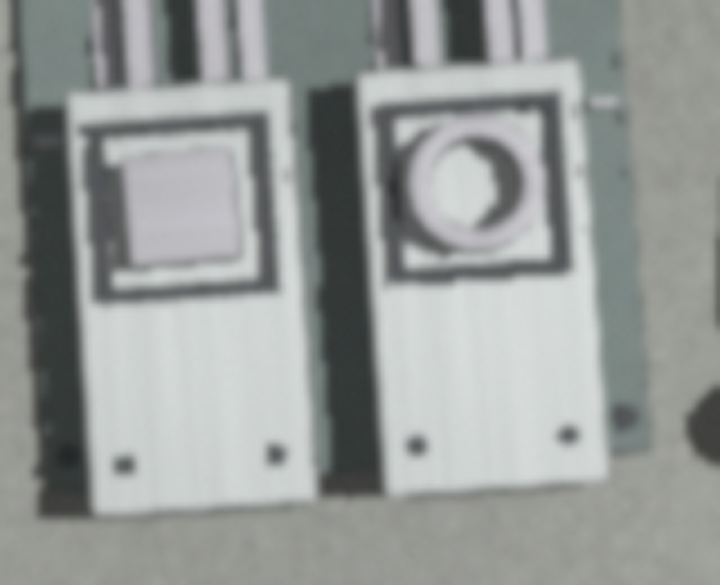

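Right slide: front-face centre is about (0.507, -0.0195) and the yaw about 5.6°. First I shut the gripper, turn, and travel high over the bench.

```bash
python3 -m inch '[{"xyz":[0,0,0],"spin":-0.22,"gripper":-1},{"xyz":[0,0,0],"spin":-0.22,"gripper":-1},{"xyz":[0,0,0],"spin":-0.22,"gripper":-1},{"xyz":[-0.24,-0.6,0],"spin":0,"gripper":-1},{"xyz":[-0.24,-0.6,0],"spin":0,"gripper":-1},{"xyz":[-0.24,-0.6,0],"spin":0,"gripper":-1},{"xyz":[-0.24,-0.6,0],"spin":0,"gripper":-1},{"xyz":[-0.24,-0.6,0],"spin":0,"gripper":-1},{"xyz":[-0.24,-0.6,0],"spin":0,"gripper":-1},{"xyz":[-0.24,-0.6,0],"spin":0,"gripper":-1},{"xyz":[-0.24,-0.6,0],"spin":0,"gripper":-1},{"xyz":[0,0,0],"spin":0,"gripper":-1}]'
```

```text
time: 1.65
position: [0.3939, 0.1329, 0.2562]
ee_rot: [-180.0, 0.0, -174.6]
ft_force: [-0.8, 1.1, -0.1]
opening: -0.001
grip_force: 0.0
```

```bash
python3 -m inch '[{"xyz":[-0.1,-0.43,0],"spin":0,"gripper":-1},{"xyz":[-0.1,-0.43,0],"spin":0,"gripper":-1},{"xyz":[-0.1,-0.43,0],"spin":0,"gripper":-1},{"xyz":[-0.1,-0.43,0],"spin":0,"gripper":-1},{"xyz":[-0.1,-0.43,0],"spin":0,"gripper":-1},{"xyz":[0,0,0.5],"spin":0,"gripper":-1},{"xyz":[0,0,0.5],"spin":0,"gripper":-1},{"xyz":[0,0,0.5],"spin":0,"gripper":-1},{"xyz":[0,0,0.5],"spin":0,"gripper":-1},{"xyz":[0,0,0.4],"spin":0,"gripper":-1},{"xyz":[0,0,0.3],"spin":0,"gripper":-1},{"xyz":[0,0,0],"spin":0,"gripper":-1}]'
python3 - <<'E'
from h import *
p=ctrl.read_state()["position"]
f=ctrl.grab_frame("side");cv2.imwrite("pics/s2.png",cv2.resize(f["img"][170:370,180:460,::-1],None,fx=2.8,fy=2.8))
d=np.array([np.cos(np.radians(5.6)),np.sin(np.radians(5.6))]);e=np.array([.507,-.0195])-p[:2]
print(p,"along",e@d,"left",d[0]*e[1]-d[1]*e[0])
E
```

```text
time: 3.15
position: [0.4444, -0.0204, 0.0526]
ee_rot: [179.9, -0.2, -174.3]
ft_force: [-0.0, -0.3, 0.2]
opening: 0.002
grip_force: 0.0
[ 0.44439034 -0.02042924  0.05261163] along 0.06240153172758329 left -0.0051848249108391925
```

View pics/s2.png

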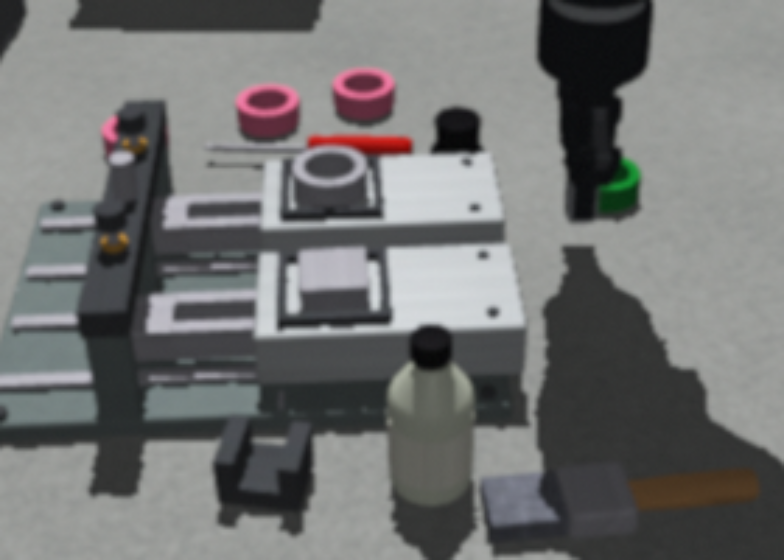

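The shut fingers at crop (585,190) stand clear in front of the right slide's face, and everything else is undisturbed. Next I close in to just short of contact.

```bash
python3 -m inch '[{"xyz":[-0.13,-0.07,0],"spin":0,"gripper":-1},{"xyz":[-0.13,0,0.03],"spin":0,"gripper":-1},{"xyz":[-0.13,0,0],"spin":0,"gripper":-1},{"xyz":[-0.13,0,0],"spin":0,"gripper":-1},{"xyz":[-0.05,0,0],"spin":0,"gripper":-1},{"xyz":[-0.03,0,0],"spin":0,"gripper":-1},{"xyz":[0,0,0],"spin":0,"gripper":-1}]'
```

```text
time: 4.08
position: [0.491, -0.0222, 0.0515]
ee_rot: [180.0, -0.0, -174.3]
ft_force: [0.0, 0.4, -0.1]
opening: 0.0
grip_force: 0.0
```

```bash
python3 -m inch '[{"xyz":[-0.03,0,0],"spin":0,"gripper":-1},{"xyz":[-0.03,0,0],"spin":0,"gripper":-1},{"xyz":[-0.03,0,0],"spin":0,"gripper":-1},{"xyz":[-0.03,0,0],"spin":0,"gripper":-1},{"xyz":[0,0,0],"spin":0,"gripper":-1}]'
```

```text
time: 4.7
position: [0.4991, -0.0214, 0.0513]
ee_rot: [180.0, -0.1, -174.4]
ft_force: [-4.7, -1.7, 3.0]
opening: 0.001
grip_force: 2.6
```

```bash
python3 -m inch '[{"xyz":[-0.06,0,0],"spin":0,"gripper":-1},{"xyz":[-0.06,0,0],"spin":0,"gripper":-1},{"xyz":[-0.06,0,0],"spin":0,"gripper":-1},{"xyz":[-0.06,0,0],"spin":0,"gripper":-1},{"xyz":[-0.06,0,0],"spin":0,"gripper":-1},{"xyz":[-0.06,0,0],"spin":0,"gripper":-1},{"xyz":[-0.06,0,0],"spin":0,"gripper":-1},{"xyz":[-0.06,0,0],"spin":0,"gripper":-1},{"xyz":[-0.06,0,0],"spin":0,"gripper":-1},{"xyz":[-0.06,0,0],"spin":0,"gripper":-1},{"xyz":[-0.06,0,0],"spin":0,"gripper":-1},{"xyz":[0,0,0],"spin":0,"gripper":-1}]'
python3 - <<'E'
from h import *
f=ctrl.grab_frame("side");cv2.imwrite("pics/s3.png",cv2.resize(f["img"][170:370,180:460,::-1],None,fx=2.8,fy=2.8))
E
```

```text
time: 6.2
position: [0.5483, -0.0165, 0.0512]
ee_rot: [180.0, -0.1, -174.4]
ft_force: [-6.2, -1.3, 3.3]
opening: -0.001
grip_force: 3.0
```

View pics/s3.png

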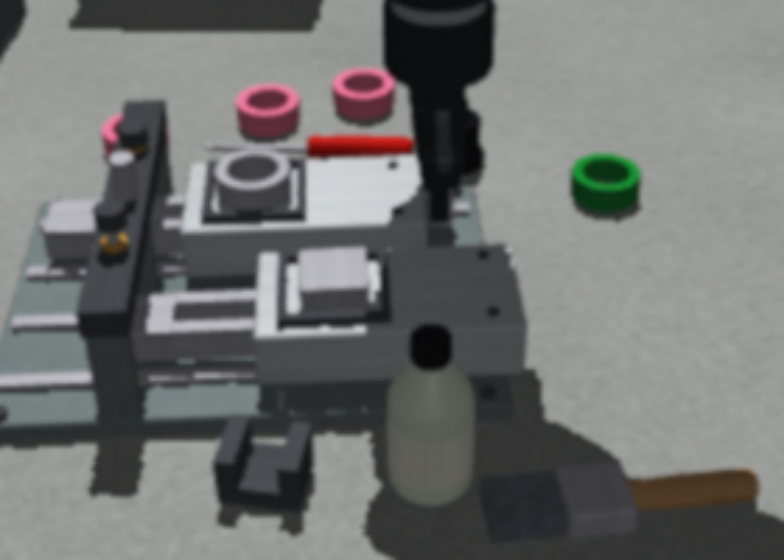

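The right slide with its ring has moved back well and smoothly and the left slide is still home. For the last stretch I go slowly and watch the force.

```bash
python3 -m inch '[{"xyz":[-0.03,0,0],"spin":0,"gripper":-1},{"xyz":[-0.03,0,0],"spin":0,"gripper":-1},{"xyz":[-0.03,0,0],"spin":0,"gripper":-1},{"xyz":[-0.03,0,0],"spin":0,"gripper":-1},{"xyz":[-0.02,0,0],"spin":0,"gripper":-1},{"xyz":[-0.02,0,0],"spin":0,"gripper":-1},{"xyz":[0,0,0],"spin":0,"gripper":-1}]'
```

```text
time: 7.12
position: [0.5599, -0.0154, 0.0512]
ee_rot: [180.0, -0.2, -174.4]
ft_force: [-6.1, -1.1, 3.5]
opening: -0.001
grip_force: 3.3
```

```bash
python3 -m inch '[{"xyz":[-0.015,0,0],"spin":0,"gripper":-1},{"xyz":[-0.015,0,0],"spin":0,"gripper":-1},{"xyz":[-0.015,0,0],"spin":0,"gripper":-1},{"xyz":[0,0,0],"spin":0,"gripper":-1}]'
```

```text
time: 7.62
position: [0.5631, -0.015, 0.0512]
ee_rot: [180.0, -0.2, -174.4]
ft_force: [-6.2, -2.3, 4.8]
opening: -0.002
grip_force: 3.5
```

```bash
python3 -m inch '[{"xyz":[-0.01,0,0],"spin":0,"gripper":-1},{"xyz":[-0.01,0,0],"spin":0,"gripper":-1},{"xyz":[0,0,0],"spin":0,"gripper":-1}]'
```

```text
time: 8.0
position: [0.5639, -0.015, 0.0512]
ee_rot: [180.0, -0.2, -174.4]
ft_force: [-10.3, -1.6, 7.1]
opening: 0.001
grip_force: 5.0
```

```bash
python3 -m inch '[{"xyz":[-0.01,0,0],"spin":0,"gripper":-1},{"xyz":[0,0,0],"spin":0,"gripper":-1}]'
```

```text
time: 8.25
position: [0.564, -0.0149, 0.0512]
ee_rot: [-180.0, -0.3, -174.4]
ft_force: [-13.2, -2.4, 8.9]
opening: 0.0
grip_force: 6.4
```

The slide is hard against the stop: it advanced only 0.1 mm while the force rose to 13 N. Now I let go by drawing straight back quickly, faster than the slide's return.

```bash
python3 -m inch '[{"xyz":[0.5,0,0],"spin":0,"gripper":-1},{"xyz":[0.5,0,0],"spin":0,"gripper":-1},{"xyz":[0.4,0,0],"spin":0,"gripper":-1},{"xyz":[0.2,0,0],"spin":0,"gripper":-1},{"xyz":[0,0,0],"spin":0,"gripper":-1},{"xyz":[0,0,-0.4],"spin":0,"gripper":-1},{"xyz":[0,0,-0.4],"spin":0,"gripper":-1},{"xyz":[0,0,-0.4],"spin":0,"gripper":-1},{"xyz":[0.3,0,-0.4],"spin":0,"gripper":-1},{"xyz":[0.3,0,0],"spin":0,"gripper":-1},{"xyz":[0,0,0],"spin":0,"gripper":-1},{"xyz":[0,0,0],"spin":0,"gripper":-1}]'
python3 - <<'E'
from h import *
f=ctrl.grab_frame("side");a=cv2.resize(f["img"][170:370,180:460,::-1],None,fx=2,fy=2)
f=ctrl.grab_frame("top");slides(f);b=cv2.resize(f["img"][90:310,190:430,::-1],(436,400))
cv2.imwrite("pics/s4.png",cv2.resize(np.hstack([a,b]),(798,320)))
E
```

```text
time: 9.75
position: [0.4041, -0.0311, 0.1717]
ee_rot: [-180.0, 0.1, -174.4]
ft_force: [-0.5, 1.2, 0.3]
opening: 0.003
grip_force: 0.0
((269.7745666503906, 225.98109436035156), (33.57542037963867, 31.82096290588379), 86.05481719970703)
[[0.6405, 0.1414], [0.6461, 0.0847], [0.5862, 0.0787], [0.5807, 0.1352]]
((336.7614440917969, 234.65989685058594), (86.63641357421875, 49.87293243408203), 85.91438293457031)
[[0.6741, 0.042], [0.6831, -0.0468], [0.5289, -0.0617], [0.5201, 0.0265]]
((272.139404296875, 241.0906982421875), (103.8361587524414, 49.88924789428711), 86.18592071533203)
[[0.6749, 0.1586], [0.6834, 0.0696], [0.4988, 0.0517], [0.4903, 0.1399]]
```

View pics/s4.png

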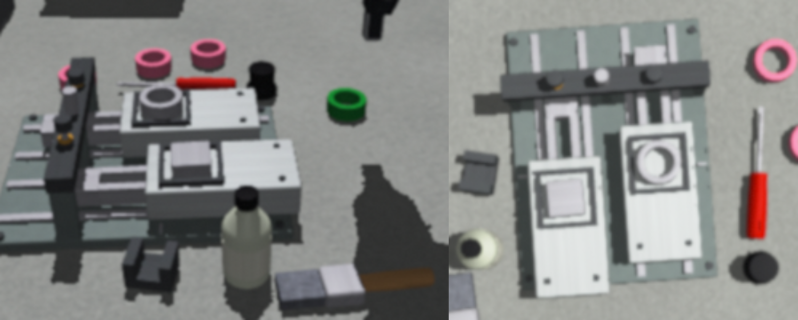

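The right slide has stopped partway with the ring in its nest (front at about (660,262) in the crop), and the left slide is home. I'll measure the travel after a short wait.

```bash
python3 -m inch '[{"xyz":[0,0,0],"spin":0,"gripper":-1},{"xyz":[0,0,0],"spin":0,"gripper":-1},{"xyz":[0,0,0],"spin":0,"gripper":-1},{"xyz":[0,0,0],"spin":0,"gripper":-1}]'
python3 - <<'E'
from h import *
o=cv2.imread("pics/top0.png")
f=ctrl.grab_frame("top");n=f["img"][:,:,::-1]
for im in(o,n):
    g=im[250:300,338:344].mean((1,2));r=250+np.argmin(np.diff(g))+.5;p=ray(f,341,r,.058);print(r,p)
E
```

```text
time: 10.35
position: [0.4027, -0.031, 0.1715]
ee_rot: [180.0, -0.0, -174.4]
ft_force: [-0.5, -0.1, 0.1]
opening: 0.003
grip_force: 0.0
287.5 [ 0.50749197 -0.02007154  0.058     ]
268.5 [ 0.5411943  -0.01917745  0.058     ]
```

The travel is 34 mm within pixel accuracy, so the pin holds the slide at mid position. Handing in.

```bash
python3 -c "
from plant import ctrl
print(ctrl.close_job())"
```

```text
the job is handed in; nothing more can be done
None
```

The right slide, which carries the ring, was pushed to its far stop (about 13 N at the last reading) and released. It sprang back and is caught at mid position, measured at about 34 mm of travel; the left slide is still home, nothing else looks disturbed, and the job is handed in.

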